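Sort the swapped ink bottles back into their drip dishes

ROBOT

A 7-joint arm with a two-finger parallel gripper is mounted at the origin on the work surface. World frame = base frame: x ahead of the robot, y to its left, z up, the work surface at z = 0. Lengths are in mm, angles in rad, forces in N, time in s.
With the tool pointing down it reaches from about 400 to 850 mm from the base axis. Payload 10.4 kg.
Tool frame: the origin (TCP) lies between the finger pads; the fingertips stand 14 mm ahead of it and the grasp point (between the pads) lies 5 mm behind it (arm.tips_ahead is the distance from the TCP to the fingertips, in mm); z points along the fingers, y is the line along which they close (so a half turn about z gives the same grasp; the last joint's range is limited). The gripper opens to 85 mm and grips with 20 to 120 N. Pads are 22 mm wide; open, the fingers measure 114 mm over their backs; the gripper's body (76 mm by 85 mm) begins 54 mm behind the grasp point. The pads swing forward as they close: fully open they stand 13 mm farther back than shut.
Start: joints at [1.144, 0.332, -0.065, 1.46, 0.022, 1.35, -0.088], TCP at [245.594, -574.746, 245.338] pointing down, gripper open.
Joint ranges: [-2.6, 2.6], [-0.5, 2.12], [-1.47, 1.34], [0.16, 2.42], [-1.27, 4.41], [0.06, 2.06], [-2.6, 2.6]. Speed limits (rad/s): [2.22, 2.22, 2.79, 2.79, 3.14, 3.14, 3.14].

INTERFACE

Orientations are given as a unit quaternion [x, y, z, w].
In Python, from rig import arm gives the robot as it stands. The module is installed in compiled form; this text tells all that it offers.
- The arm moves only by the shell command python3 -m creep 'ROWS' [OPENING] [FORCE]. ROWS is text: rows parted by semicolons, each of 4 numbers parted by spaces: the shift along the world's x, y, z in mm, then the turn about the world's z in degrees. In form: x y z roll; .... A call has exactly 8 rows; each row is the pose to reach, as a shift and turn from the pose commanded when the call began; what a row does not reach only later rows make up. A row lasts 1/12 s, in which the tool goes at most 41.7 mm and 7.16 degrees, less where a joint would pass 70% of its speed; a pose out of reach is approached as far as the arm can. A call with a gripper value outside its range is refused whole. OPENING is the finger opening in mm, from 0 to 85.4, set as the call begins (- or left out, the last holds). The fingers move at their own pace and stop on an object; FORCE is the grip in N (left out, the last holds). Time passes only in rows, so rows that repeat a pose let the fingers close, or fill a call up. It gives the time, the measured TCP pose, the force, the opening and the grip force at its end, in the units of the state.
- arm.get_obs(): the state, without advancing time (a new reading comes with each control period).
- arm.capture(name): name is "scene" or "side" or "wrist"; returns a dict with "color" (400x640x3 uint8, red, green, blue), "depth" (400x640 float32, mm along the optical axis (not along the pixel's ray), 0 where there is no reading), "camera_matrix" (3x3 intrinsics, pixels), "view" (4x4, takes a point from world to camera coordinates). Camera axes: x right, y up, looking along -z (the intrinsics and any distortion apply to the point x, -y, -z); pixel columns grow to the right and rows downward; lengths in mm; the calibration is good to about 2 mm. A picture is of the moment at which its call begins.
- arm.finish_job(): hands the job in; it is judged then, once.
The state is a dict: "clock": time; "q": joint angles; "joint_vel": joint speeds; "joint_efforts": joint torques, N m; "eef_pos": TCP position; "orientation": TCP orientation; "contact_force": force on the tool from outside, world axes, zero at the start; "torque": the same for the moment, N m; "opening": opening from 0.0 (shut) to 1.0 (fully open); "finger_force": force on a finger pad.
Only numpy, scipy, OpenCV 4.12 (cv2) and the standard library are available. Lean on these libraries where they do the work, as an engineer would, in place of code of your own. Each camera call takes 0.05 s, during which the arm holds its last target. There are 200 camera calls.

TASK

The ink bottles have been put back in each other's drip dishes: swap the red, yellow, blue and green bottles round until each stands upright in the dish of its own colour. The empty white dish is there to park a bottle in meanwhile. Set the bottles down gently without dropping or tipping any, and leave the black one standing where it is.

Things in the scene. Friction and masses are not known exactly. Their poses are not given: they have to be found in the camera images.
- red_ink (a point): red ink bottle, loose, upright: round red body 38 mm in diameter and straight up to 56 mm, white label with a red band, shoulder, red screw cap 27 mm in diameter; 84 mm high in all, about 0.11 kg. The point is at its centre, half-way up (42 mm above its underside); z is its own axis, up. It starts in a dish of another colour.
- yellow_ink (a point): yellow ink bottle, loose, upright: round yellow body 38 mm in diameter and straight up to 56 mm, white label with a yellow band, shoulder, yellow screw cap 27 mm in diameter; 84 mm high in all, about 0.11 kg. The point is at its centre, half-way up (42 mm above its underside); z is its own axis, up. It starts in a dish of another colour.
- blue_ink (a point): blue ink bottle, loose, upright: round blue body 38 mm in diameter and straight up to 56 mm, white label with a blue band, shoulder, blue screw cap 27 mm in diameter; 84 mm high in all, about 0.11 kg. The point is at its centre, half-way up (42 mm above its underside); z is its own axis, up. It starts in a dish of another colour.
- green_ink (a point): green ink bottle, loose, upright: round green body 38 mm in diameter and straight up to 56 mm, white label with a green band, shoulder, green screw cap 27 mm in diameter; 84 mm high in all, about 0.11 kg. The point is at its centre, half-way up (42 mm above its underside); z is its own axis, up. It starts in a dish of another colour.
- black_ink (a point): black ink bottle, loose, upright: round black body 38 mm in diameter and straight up to 56 mm, white label with a black band, shoulder, black screw cap 27 mm in diameter; 84 mm high in all, about 0.11 kg. The point is at its centre, half-way up (42 mm above its underside); z is its own axis, up. It already stands in its own black dish in the tray (that dish is not listed) and stays there.
- red_place (a point): red drip dish: fixed round glazed saucer 74 mm across, rim 6 mm above its inner floor, flat floor about 60 mm across. The point is the centre of the inner floor, on which a bottle stands (10 mm above the table). z is up, x the short way across the tray, y the long way. Where in the tray it stands changes.
- yellow_place (a point): yellow drip dish: fixed round glazed saucer 74 mm across, rim 6 mm above its inner floor, flat floor about 60 mm across. The point is the centre of the inner floor, on which a bottle stands (10 mm above the table). z is up, x the short way across the tray, y the long way. Where in the tray it stands changes.
- blue_place (a point): blue drip dish: fixed round glazed saucer 74 mm across, rim 6 mm above its inner floor, flat floor about 60 mm across. The point is the centre of the inner floor, on which a bottle stands (10 mm above the table). z is up, x the short way across the tray, y the long way. Where in the tray it stands changes.
- green_place (a point): green drip dish: fixed round glazed saucer 74 mm across, rim 6 mm above its inner floor, flat floor about 60 mm across. The point is the centre of the inner floor, on which a bottle stands (10 mm above the table). z is up, x the short way across the tray, y the long way. Where in the tray it stands changes.
- white_place (a point): white drip dish, like the coloured ones, empty at the start: the spare; point and axes as for those. Six dishes (the sixth is black) stand in a shallow wooden tray with an 18 mm high rim, in two rows of three: rows 115 mm apart along x, dishes 100 mm apart along y. A thin brush lies between the rows.
Mind the look-alikes: they are no part of the job. Of the things that look like the part that bears blue_ink, the middle-sized one is meant.

How it is judged:
By the outcome, as a careful person would: the job done as asked, in the order asked, and still so for the second after the job is handed in, with the robot touching nothing.
It also fails if it takes over 128 s, if anything falls off the work surface, if the arm or the gripper's body presses on something with over 40 N, if the wrist force passes 120 N, or if a joint passes its speed limit or range.

## Working session

There is one attempt and no reset: what is moved stays moved. The work goes in short steps, Python scripts to look and compute and a shell command to move; the robot and the scene stay as the last step left them, time stands still between calls to the robot, and variables do not carry over. Pictures are saved under pics/ and viewed, at most 14 in all, crops included, and the job is handed in when it is done.

```bash
mkdir -p pics
python3 - <<'E'
from rig import arm
import cv2
for n in ("scene","side"):
    c=arm.capture(n); cv2.imwrite(f"pics/{n}0.png",c["color"][:,:,::-1])
    print(n,c["camera_matrix"].tolist(),c["view"].round(3).tolist())
o=arm.get_obs();print(o)
E
```

```text
scene [[368.96054071044756, 0.0, 313.5769372213733], [0.0, 368.96054071044756, 205.12741677345517], [0.0, 0.0, 1.0]] [[-0.824, 0.567, 0.005, 386.641], [-0.461, -0.675, 0.576, 235.263], [0.33, 0.472, 0.818, -925.262], [0.0, 0.0, 0.0, 1.0]]
side [[378.3757871936938, 0.0, 323.27129193340346], [0.0, 378.3757871936938, 194.09220358596085], [0.0, 0.0, 1.0]] [[-0.919, -0.394, -0.011, 484.518], [0.205, -0.501, 0.841, -130.361], [-0.337, 0.771, 0.541, -607.946], [0.0, 0.0, 0.0, 1.0]]
{'clock': 0.1, 'q': array([ 1.14436998,  0.33286302, -0.06467623,  1.4608277 ,  0.02158302,
        1.34989646, -0.08848349]), 'joint_vel': array([ 0.00043595, -0.00048841,  0.00025385, -0.00272872, -0.00137212,
       -0.00039047, -0.00105715]), 'joint_efforts': array([ 3.56207398e-03, -6.26746631e+01,  5.08512743e-02, -3.92427850e+01,
        1.64547062e-02,  6.93441922e-03, -6.57138958e-05]), 'eef_pos': array([ 245.45811132, -574.45097776,  244.5756212 ]), 'orientation': array([ 9.79683597e-01,  2.00548316e-01, -1.53549337e-04, -6.31639963e-04]), 'contact_force': array([-0.10671153,  0.24938979,  0.11658381]), 'torque': array([0.00880451, 0.05326109, 0.02427129]), 'finger_force': 0.0, 'opening': 0.9987225506176713}
```

View pics/scene0.png

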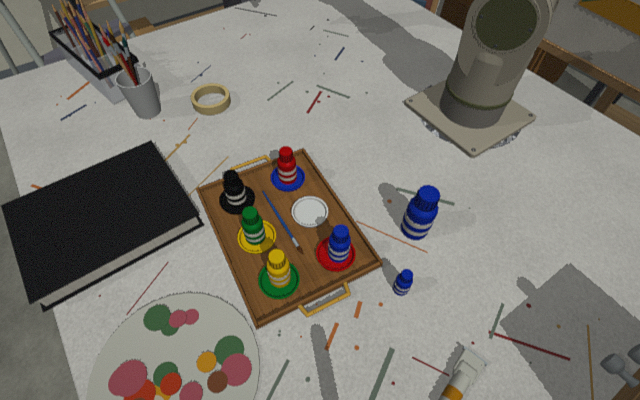

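View pics/side0.png

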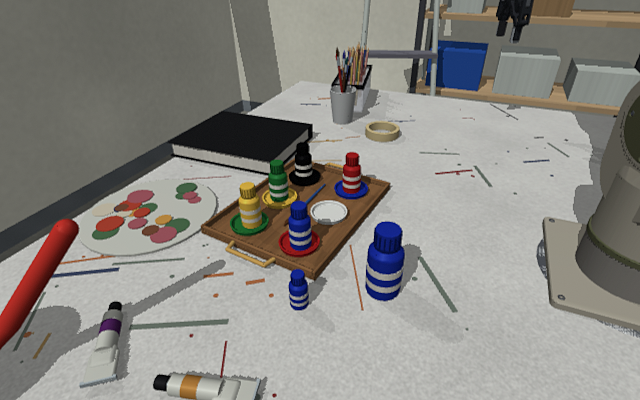

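The scene shows the bottles at black (234,190), red (287,168, in the blue dish), green (252,230, in the yellow dish), yellow (278,272, in the green dish) and blue (340,245, in the red dish). The empty white dish is at (310,211).
Three things could be taken for blue_ink: the large bottle at (421,213), the one in the tray at (340,245), and the small one at (403,283). I choose the tray one because it is middle-sized, and will check it in a crop and by measurement.

```bash
cat > look.py <<'E'
from rig import arm
import cv2, numpy as np
def world(c):
    K=c["camera_matrix"];d=c["depth"];v,u=np.indices(d.shape)
    p=np.stack([(u-K[0,2])/K[0,0]*d,-(v-K[1,2])/K[1,1]*d,-d,np.ones_like(d)],-1)
    return (p@np.linalg.inv(c["view"]).T)[...,:3]
def masks(img):
    h=cv2.cvtColor(img,cv2.COLOR_RGB2HSV);H,S,V=[h[...,i].astype(int) for i in range(3)]
    s=(S>150)&(V>50)
    return dict(red=s&((H<6)|(H>174)),yellow=s&(H>21)&(H<34)&(V>120),green=s&(H>45)&(H<85),blue=s&(H>105)&(H<130),
      white=(S<40)&(V>150),black=(V<45))
def circ(P):
    A=np.c_[2*P[:,:2],np.ones(len(P))];s=np.linalg.lstsq(A,(P[:,:2]**2).sum(1),rcond=None)[0]
    return s[:2],np.sqrt(s[2]+s[0]**2+s[1]**2)
def report(n,lo=88,hi=99):
    c=arm.capture(n);W=world(c)
    ok=c["depth"]>0
    for k,m in masks(c["color"]).items():
        nl,L,st,_=cv2.connectedComponentsWithStats((m&ok).astype(np.uint8))
        for i in range(1,nl):
            if st[i,4]<25: continue
            P=W[L==i]
            if P[:,2].max()>200 or P[:,2].max()<5 or abs(P[:,0]).max()>900 or st[i,4]>2500: continue
            T=P[P[:,2]>P[:,2].max()-5]
            print(n,k,"px",(st[i,0]+st[i,2]//2,st[i,1]+st[i,3]//2),"n",st[i,4],"z",P[:,2].min().round(),P[:,2].max().round(),"topmid",((T[:,:2].min(0)+T[:,:2].max(0))/2).round(1),"ext",np.ptp(P[:,:2],axis=0).round())
    return c,W
E
python3 - <<'E'
from look import *
for n in("scene","side"): 
    c,W=report(n)
    if n=="scene": cv2.imwrite("pics/crop.png",cv2.resize(c["color"][140:340,190:450,::-1],None,fx=3,fy=3,interpolation=cv2.INTER_CUBIC)[:600,:780])
E
```

```text
scene red px (np.int32(128), np.int32(69)) n 87 z 84.0 169.0 topmid [ 664.6 -428.6] ext [ 9. 20.]
scene red px (np.int32(286), np.int32(159)) n 352 z 52.0 96.0 topmid [492.3 -64.2] ext [35. 33.]
scene red px (np.int32(287), np.int32(175)) n 33 z 33.0 41.0 topmid [496.9 -54.9] ext [30. 20.]
scene red px (np.int32(288), np.int32(181)) n 32 z 15.0 23.0 topmid [497.3 -53.8] ext [29. 16.]
scene red px (np.int32(336), np.int32(254)) n 576 z 5.0 17.0 topmid [516.5 138.5] ext [77. 77.]
scene red px (np.int32(171), np.int32(384)) n 137 z 5.0 11.0 topmid [849.9 173. ] ext [29. 29.]
scene yellow px (np.int32(269), np.int32(231)) n 164 z 4.0 18.0 topmid [589.8  28.5] ext [27. 58.]
scene yellow px (np.int32(255), np.int32(240)) n 332 z 4.0 42.0 topmid [639.2  20.1] ext [53. 75.]
scene yellow px (np.int32(276), np.int32(258)) n 218 z 3.0 95.0 topmid [625.1 119.8] ext [46. 71.]
scene yellow px (np.int32(278), np.int32(268)) n 203 z 5.0 75.0 topmid [627.3 128.2] ext [51. 47.]
scene yellow px (np.int32(280), np.int32(279)) n 29 z 34.0 41.0 topmid [630.3 132.9] ext [27. 14.]
scene green px (np.int32(2
[... 5530 characters left out ...]
 -577.1] ext [ 42. 116.]
side black px (np.int32(305), np.int32(177)) n 383 z 4.0 41.0 topmid [603.7 -61. ] ext [80. 73.]
side black px (np.int32(262), np.int32(186)) n 35 z 8.0 15.0 topmid [675.4  -4.4] ext [ 6. 42.]
side black px (np.int32(355), np.int32(226)) n 57 z 4.0 16.0 topmid [437.6  56.9] ext [ 15. 120.]
side black px (np.int32(591), np.int32(233)) n 63 z 59.0 76.0 topmid [72.4  7.5] ext [ 8. 51.]
side black px (np.int32(115), np.int32(306)) n 83 z 11.0 20.0 topmid [695.5 373.3] ext [18. 16.]
side black px (np.int32(118), np.int32(327)) n 48 z 10.0 19.0 topmid [663. 397.] ext [13. 15.]
side black px (np.int32(161), np.int32(383)) n 185 z 10.0 20.0 topmid [549.8 434.1] ext [17. 17.]
```

View pics/crop.png

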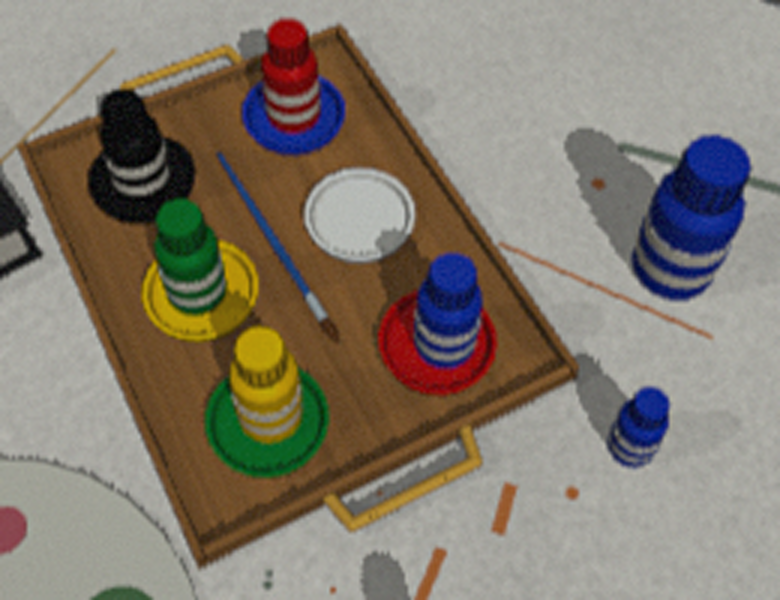

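The crop confirms the choice. The tray's blue bottle is middle-sized (top at z≈95, against 120 and 64 for the other two) and stands in the red dish at crop px (448,310).
Each row and each turn follows from the grid: tray y axis ≈ (0.11, 0.99), so fingers closing along it need a turn of about -30°. First reach is for red at (491.5,-64).

```bash
python3 -m creep '15 33 0 -4;31 66 0 -8;47 99 0 -12;62 132 0 -16;78 165 0 -20;94 198 0 -24;109 231 0 -28;125 264 0 -30' 62 
python3 -m creep '15 31 0 0;30 62 0 0;45 93 0 0;61 124 0 0;76 155 0 0;91 186 0 0;106 217 0 0;121 247 0 0'
python3 -m creep '0 0 0 0;0 0 0 0;0 0 0 0;0 0 0 0;0 0 0 0;0 0 0 0;0 0 0 0;0 0 0 0'
python3 - <<'E'
from look import *
c=arm.capture("wrist");cv2.imwrite("pics/w1.png",c["color"][:,:,::-1])
W=world(c)
for k,m in masks(c["color"]).items():
    if k in("white","black"):continue
    P=W[m&(c["depth"]>0)]
    C=P[(P[:,2]>90)&(P[:,2]<102)]; D=P[(P[:,2]>12)&(P[:,2]<22)]
    for t,Q in(("cap",C),("rim",D)):
        if len(Q)>30: print(k,t,len(Q),((Q.min(0)+Q.max(0))/2).round(1),np.ptp(Q,axis=0).round())
E
```

```text
clock: 0.87
eef_pos: [370.8, -309.1, 245.4]
orientation: [0.998, -0.062, -0.0, 0.0]
contact_force: [0.5, -0.6, 0.2]
opening: 0.726
finger_force: 0.0
clock: 1.53
eef_pos: [492.0, -62.0, 245.5]
orientation: [0.998, -0.06, 0.0, 0.0]
contact_force: [1.2, -0.7, -0.3]
opening: 0.726
finger_force: 0.0
clock: 2.2
eef_pos: [491.5, -64.2, 245.4]
orientation: [0.998, -0.06, 0.0, 0.0]
contact_force: [-0.2, 0.0, -0.4]
opening: 0.724
finger_force: 0.0
red cap 556 [491.5 -65.5  93.8] [26. 27.  7.]
red rim 949 [515.9  47.4  16.5] [ 72. 248.   9.]
yellow cap 762 [623.1  82.   94.1] [ 30. 103.   7.]
yellow rim 1161 [580.3  29.   16. ] [159. 366.   8.]
green cap 805 [618.7  22.1  94.1] [27. 26.  8.]
green rim 1041 [628.7  79.7  16.8] [ 71. 151.  10.]
blue cap 610 [512.1 139.6  93.8] [26. 27.  8.]
blue rim 1472 [456.5  76.   17. ] [216. 352.  10.]
```

View pics/w1.png

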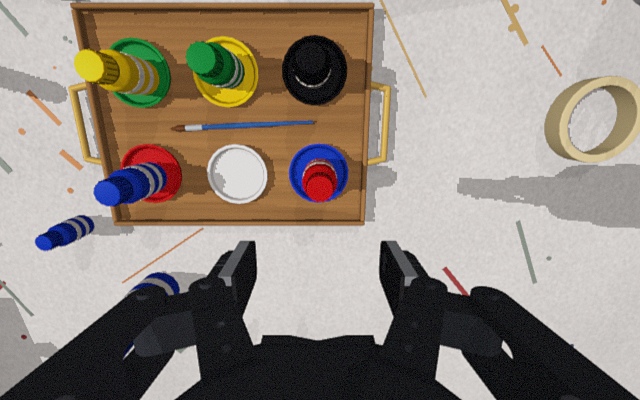

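The wrist view shows the tray square to the fingers. The dishes are at about red (151,173), white (238,173), blue (319,173), green (139,73) and yellow (226,72). I'll cast those centres onto the rim plane.

```bash
cat >> look.py <<'E'
def ray(c,u,v,z):
    R=np.linalg.inv(c["view"]);K=c["camera_matrix"]
    d=R[:3,:3]@[(u-K[0,2])/K[0,0],-(v-K[1,2])/K[1,1],-1];o=R[:3,3]
    return o+d*(z-o[2])/d[2]
E
python3 - <<'E'
from look import *
c=arm.capture("wrist");W=world(c);M=masks(c["color"])
M["white"]=M["white"]
seed=dict(red=(151,173),white=(238,173),blue=(319,173),green=(139,73),yellow=(226,72))
for k,(u,v) in seed.items():
    p=ray(c,u,v,16)
    m=M[k]&(np.hypot(*(W[...,:2]-p[:2]).transpose(2,0,1))<45)&(W[...,2]<24)&(W[...,2]>8)
    h=cv2.convexHull(np.argwhere(m)[:,::-1].astype(np.int32))[:,0]
    P=np.array([ray(c,a,b,16) for a,b in h]); ctr,r=circ(P)
    s=np.abs(np.hypot(*(P[:,:2]-ctr).T)-r)<2.5
    ctr,r=circ(P[s]);print(k,p.round(1)[:2],ctr.round(1),r.round(1))
E
```

```text
red [516.6 138.5] [515.9 138.5] 36.4
white [503.8  33. ] [502.3  34.5] 36.6
blue [491.9 -65.2] [491.5 -64.3] 36.0
green [628.8 121.1] [628.8 123.3] 36.0
yellow [618.   24.3] [617.8  25.1] 36.5
```

```bash
python3 -m creep '0 -1 -25 0;0 -1 -50 0;0 -1 -75 0;0 -1 -100 0;0 -1 -125 0;0 -1 -150 0;0 -1 -175 0;0 -1 -185 0'
python3 -m creep '0 0 -4 0;0 0 -8 0;0 0 -12 0;0 0 -15 0;0 0 -15 0;0 0 -15 0;0 0 -15 0;0 0 -15 0'
```

```text
clock: 2.97
eef_pos: [489.8, -64.6, 57.4]
orientation: [0.998, -0.06, -0.002, -0.0]
contact_force: [-0.7, 1.1, -0.6]
opening: 0.726
finger_force: 0.0
clock: 3.63
eef_pos: [491.9, -64.8, 45.7]
orientation: [0.998, -0.06, 0.0, 0.0]
contact_force: [0.1, -0.1, 0.1]
opening: 0.724
finger_force: 0.0
```

```bash
python3 -m creep '0 0 0 0;0 0 0 0;0 0 0 0;0 0 0 0;0 0 0 0;0 0 0 0;0 0 0 0;0 0 0 0' 30 30
python3 -m creep '0 0 8 0;0 0 16 0;0 0 24 0;0 0 32 0;0 0 40 0;0 0 48 0;0 0 56 0;0 0 64 0'
```

```text
clock: 4.3
eef_pos: [491.8, -64.8, 45.6]
orientation: [0.998, -0.06, 0.0, 0.0]
contact_force: [-1.4, -0.3, 5.2]
opening: 0.436
finger_force: 29.8
clock: 4.97
eef_pos: [491.6, -64.8, 110.2]
orientation: [0.998, -0.06, 0.0, 0.0]
contact_force: [0.4, 0.2, -1.3]
opening: 0.436
finger_force: 30.2
```

```bash
python3 -m creep '2 17 10 0;4 34 20 0;6 51 20 0;8 68 20 0;10 85 20 0;11 100 20 0;11 100 20 0;11 100 20 0'
python3 -m creep '0 0 -12 0;0 0 -24 0;0 0 -36 0;0 0 -48 0;0 0 -60 0;0 0 -66 0;0 0 -70 0;0 0 -73 0'
python3 -m creep '0 0 -2 0;0 0 -4 0;0 0 -6 0;0 0 -8 0;0 0 -10 0;0 0 -10 0;0 0 -10 0;0 0 -10 0'
```

```text
clock: 5.63
eef_pos: [502.6, 35.9, 129.7]
orientation: [0.998, -0.059, 0.0, 0.0]
contact_force: [-0.3, -0.3, -1.5]
opening: 0.442
finger_force: 30.3
clock: 6.3
eef_pos: [502.4, 35.3, 55.7]
orientation: [0.998, -0.06, -0.0, -0.0]
contact_force: [-0.2, 0.1, -0.4]
opening: 0.433
finger_force: 30.3
clock: 6.97
eef_pos: [502.7, 35.3, 46.4]
orientation: [0.998, -0.06, 0.0, 0.0]
contact_force: [0.4, -0.7, -1.4]
opening: 0.438
finger_force: 30.3
```

```bash
python3 -m creep '0 0 -0.5 0;0 0 -1 0;0 0 -1 0;0 0 -1 0;0 0 -1 0;0 0 -1 0;0 0 -1 0;0 0 -1 0'
python3 -m creep '0 0 0 0;0 0 0 0;0 0 0 0;0 0 0 0;0 0 0 0;0 0 0 0;0 0 0 0;0 0 0 0' 60
```

```text
clock: 7.63
eef_pos: [502.8, 35.3, 45.6]
orientation: [0.998, -0.06, 0.0, 0.0]
contact_force: [-2.0, -1.1, 6.0]
opening: 0.438
finger_force: 30.8
clock: 8.3
eef_pos: [502.6, 35.3, 45.3]
orientation: [0.998, -0.06, -0.0, 0.0]
contact_force: [0.2, -0.5, 0.3]
opening: 0.705
finger_force: 0.0
```

```bash
python3 -m creep '0 0 14 0;0 0 28 0;0 0 42 0;0 0 56 0;0 0 70 0;0 0 84 0;3 30 84 0;6 60 84 0'
python3 -m creep '2 25 0 0;3 45 0 0;3 45 0 0;3 45 0 0;3 45 -15 0;3 45 -30 0;3 45 -50 0;3 45 -65 0'
python3 -m creep '0 0 -10 0;0 0 -19 0;0 0 -19 0;0 0 -19 0;0 0 -19 0;0 0 -19 0;0 0 -19 0;0 0 -19 0'
python3 - <<'E'
from look import *
c=arm.capture("side");cv2.imwrite("pics/s2.png",cv2.resize(c["color"][120:300,180:420,::-1],None,fx=3,fy=3))
E
```

```text
clock: 8.97
eef_pos: [509.5, 94.3, 130.4]
orientation: [0.998, -0.062, 0.001, 0.0]
contact_force: [1.1, 1.1, 0.3]
opening: 0.701
finger_force: 0.0
clock: 9.63
eef_pos: [511.5, 138.5, 63.1]
orientation: [0.998, -0.061, -0.0, 0.001]
contact_force: [1.2, -0.2, -0.4]
opening: 0.701
finger_force: 0.0
clock: 10.3
eef_pos: [511.9, 140.3, 45.8]
orientation: [0.998, -0.06, 0.0, -0.0]
contact_force: [0.3, 0.9, -0.7]
opening: 0.707
finger_force: 0.0
```

View pics/s2.png

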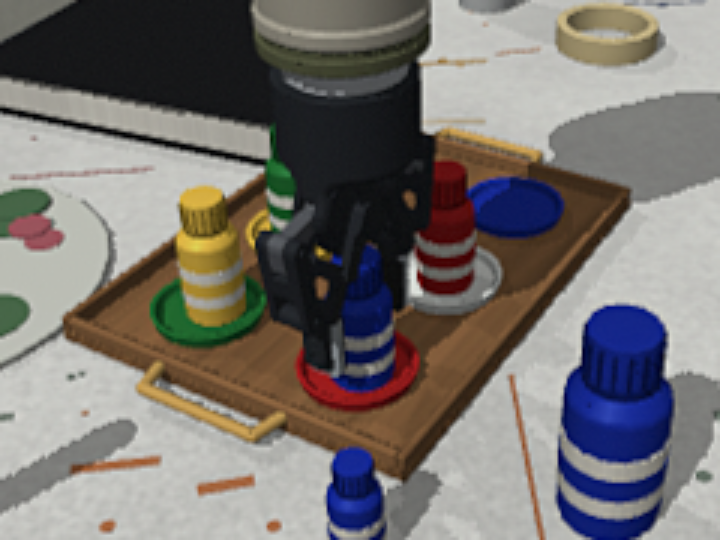

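Red stands upright in the white dish (crop 447,230) and blue is between the fingers. I'll grip it and carry it over to the blue dish.

```bash
python3 -m creep '0 0 0 0;0 0 0 0;0 0 0 0;0 0 0 0;0 0 0 0;0 0 0 0;0 0 0 0;0 0 0 0' 30 30
python3 -m creep '0 0 8 0;0 0 20 0;0 0 35 0;0 0 50 0;0 0 65 0;0 0 80 0;0 0 95 0;0 0 110 0'
python3 -m creep '-1 -10 4 0;-4 -40 5 0;-7 -70 5 0;-10 -100 5 0;-13 -130 5 0;-16 -160 5 0;-19 -190 5 0;-20 -204 5 0'
python3 -m creep '0 0 -10 0;0 0 -25 0;0 0 -40 0;0 0 -55 0;0 0 -70 0;0 0 -85 0;0 0 -97 0;0 0 -105 0'
python3 -m creep '0 0 -2 0;0 0 -4 0;0 0 -6 0;0 0 -8 0;0 0 -9 0;0 0 -9.5 0;0 0 -9.5 0;0 0 -9.5 0'
```

```text
clock: 11.02
eef_pos: [511.7, 140.3, 45.6]
orientation: [0.998, -0.06, 0.0, 0.0]
contact_force: [-1.4, -1.5, 5.3]
opening: 0.432
finger_force: 29.8
clock: 11.68
eef_pos: [511.5, 140.4, 157.0]
orientation: [0.998, -0.06, 0.0, -0.0]
contact_force: [-0.5, 0.0, -1.3]
opening: 0.44
finger_force: 30.3
clock: 12.35
eef_pos: [490.3, -68.7, 160.3]
orientation: [0.998, -0.062, -0.0, 0.001]
contact_force: [-0.4, -0.4, -1.1]
opening: 0.438
finger_force: 30.5
clock: 13.02
eef_pos: [490.7, -63.3, 53.8]
orientation: [0.998, -0.06, -0.001, -0.0]
contact_force: [0.1, 0.1, -1.9]
opening: 0.434
finger_force: 30.5
clock: 13.68
eef_pos: [491.7, -63.8, 46.0]
orientation: [0.998, -0.06, 0.0, 0.0]
contact_force: [-0.0, -0.4, -0.8]
opening: 0.437
finger_force: 30.5
```

Next: set blue down and release, then return to red at (502.8,35.3).

```bash
python3 -m creep '0 0 -0.5 0;0 0 -0.5 0;0 0 -0.5 0;0 0 -0.5 0;0 0 -0.5 0;0 0 -0.5 0;0 0 -0.5 0;0 0 -0.5 0'
python3 -m creep '0 0 0 0;0 0 0 0;0 0 0 0;0 0 0 0;0 0 0 0;0 0 0 0;0 0 0 0;0 0 0 0' 60
python3 -m creep '0 0 14 0;0 0 28 0;0 0 42 0;0 0 56 0;0 0 70 0;0 0 84 0;3 30 84 0;6 60 84 0'
python3 -m creep '2 25 0 0;5 39 0 0;5 39 0 0;5 39 0 0;5 39 -15 0;5 39 -30 0;5 39 -50 0;5 39 -65 0'
python3 -m creep '0 0 -10 0;0 0 -19 0;0 0 -19 0;0 0 -19 0;0 0 -19 0;0 0 -19 0;0 0 -19 0;0 0 -19 0'
python3 - <<'E'
from look import *
c=arm.capture("side");cv2.imwrite("pics/s3.png",cv2.resize(c["color"][120:300,180:420,::-1],None,fx=3,fy=3))
E
```

```text
clock: 14.35
eef_pos: [491.8, -63.8, 45.5]
orientation: [0.998, -0.06, 0.0, 0.0]
contact_force: [-0.2, -0.3, 5.3]
opening: 0.437
finger_force: 30.7
clock: 15.02
eef_pos: [491.6, -63.8, 45.3]
orientation: [0.998, -0.06, -0.0, 0.0]
contact_force: [-0.3, 0.6, -0.4]
opening: 0.703
finger_force: 0.0
clock: 15.68
eef_pos: [498.2, -4.7, 130.3]
orientation: [0.998, -0.062, 0.001, 0.0]
contact_force: [0.5, 0.6, 0.0]
opening: 0.702
finger_force: 0.0
clock: 16.35
eef_pos: [502.2, 33.4, 63.1]
orientation: [0.998, -0.061, -0.0, 0.0]
contact_force: [-0.2, -0.6, -0.1]
opening: 0.7
finger_force: 0.0
clock: 17.02
eef_pos: [502.9, 35.2, 45.8]
orientation: [0.998, -0.06, 0.0, 0.0]
contact_force: [-0.8, -0.2, 1.0]
opening: 0.699
finger_force: 0.0
```

View pics/s3.png

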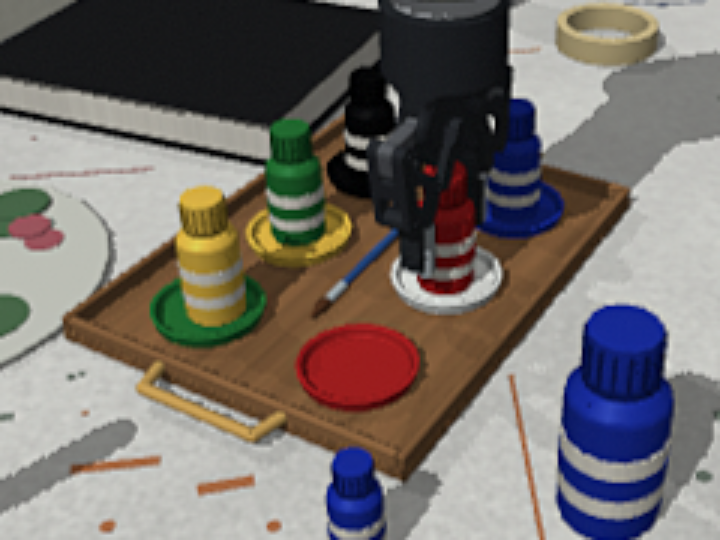

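Blue is upright in its dish (515,170) and red is between the fingers. It goes to the red dish at (515.5,137.5), and after that I position over green at (618.7,22.1).

```bash
python3 -m creep '0 0 0 0;0 0 0 0;0 0 0 0;0 0 0 0;0 0 0 0;0 0 0 0;0 0 0 0;0 0 0 0' 30 30
python3 -m creep '0 0 6 0;0 0 14 0;0 0 24 0;0 0 34 0;0 0 44 0;0 0 50 0;2 15 50 0;5 40 50 0'
python3 -m creep '3 25 0 0;6 48 0 0;8 62 0 0;8 62 0 0;8 62 0 0;8 62 -10 0;8 62 -22 0;8 62 -35 0'
python3 -m creep '0 0 -4 0;0 0 -8 0;0 0 -11 0;0 0 -13 0;0 0 -14 0;0 0 -15 0;0 0 -15 0;0 0 -15 0'
```

```text
clock: 17.73
eef_pos: [502.7, 35.2, 45.6]
orientation: [0.998, -0.06, 0.0, 0.0]
contact_force: [-2.3, -0.3, 5.2]
opening: 0.436
finger_force: 29.8
clock: 18.4
eef_pos: [508.2, 72.8, 96.3]
orientation: [0.998, -0.062, 0.001, 0.001]
contact_force: [0.2, -0.7, -0.8]
opening: 0.437
finger_force: 30.3
clock: 19.07
eef_pos: [515.6, 136.0, 59.1]
orientation: [0.998, -0.061, 0.0, 0.0]
contact_force: [-0.7, 0.0, -1.1]
opening: 0.437
finger_force: 30.3
clock: 19.73
eef_pos: [515.8, 137.3, 45.6]
orientation: [0.998, -0.06, 0.0, -0.0]
contact_force: [0.4, 0.2, -0.5]
opening: 0.437
finger_force: 30.4
```

```bash
python3 -m creep '0 0 -0.5 0;0 0 -0.5 0;0 0 -0.5 0;0 0 -0.5 0;0 0 -0.5 0;0 0 -0.5 0;0 0 -0.5 0;0 0 -0.5 0'
python3 -m creep '0 0 0 0;0 0 0 0;0 0 0 0;0 0 0 0;0 0 0 0;0 0 0 0;0 0 0 0;0 0 0 0' 60
python3 -m creep '0 0 14 0;0 0 28 0;0 0 42 0;0 0 56 0;0 0 75 0;0 0 95 0;15 -17 95 0;33 -37 95 0'
python3 -m creep '18 -20 0 0;36 -40 0 0;54 -60 0 0;70 -78 0 0;70 -78 0 0;70 -78 -10 0;70 -78 -25 0;70 -78 -40 0'
python3 -m creep '0 0 -15 0;0 0 -30 0;0 0 -42 0;0 0 -50 0;0 0 -54 0;0 0 -54 0;0 0 -54 0;0 0 -54 0'
```

```text
clock: 20.4
eef_pos: [515.9, 137.4, 45.6]
orientation: [0.998, -0.06, 0.0, 0.0]
contact_force: [-2.7, -0.8, 7.0]
opening: 0.433
finger_force: 31.1
clock: 21.07
eef_pos: [515.6, 137.2, 44.8]
orientation: [0.998, -0.06, 0.0, 0.0]
contact_force: [0.8, 0.1, 0.4]
opening: 0.7
finger_force: 0.0
clock: 21.73
eef_pos: [549.0, 101.8, 141.6]
orientation: [0.998, -0.058, 0.001, -0.0]
contact_force: [0.8, 0.0, -0.5]
opening: 0.707
finger_force: 0.0
clock: 22.4
eef_pos: [618.0, 23.6, 99.0]
orientation: [0.998, -0.059, 0.0, -0.0]
contact_force: [0.4, 0.1, -0.0]
opening: 0.705
finger_force: 0.0
clock: 23.07
eef_pos: [619.1, 22.4, 46.7]
orientation: [0.998, -0.06, 0.001, -0.0]
contact_force: [0.6, -0.0, 0.5]
opening: 0.7
finger_force: 0.0
```

```bash
python3 -m creep '0 0 0 0;0 0 0 0;0 0 0 0;0 0 0 0;0 0 0 0;0 0 0 0;0 0 0 0;0 0 0 0' 30 30
python3 -m creep '0 0 6 0;0 0 14 0;0 0 24 0;0 0 34 0;0 0 44 0;0 0 50 0;-15 2 50 0;-36 4 50 0'
python3 -m creep '-22 2 0 0;-44 5 0 0;-66 8 0 0;-80 9 0 0;-80 9 0 0;-80 9 -10 0;-80 9 -22 0;-80 9 -35 0'
python3 -m creep '0 0 -4 0;0 0 -8 0;0 0 -11 0;0 0 -13 0;0 0 -14 0;0 0 -14.5 0;0 0 -14.5 0;0 0 -14.5 0'
```

```text
clock: 23.73
eef_pos: [619.1, 22.2, 46.6]
orientation: [0.998, -0.06, 0.001, 0.0]
contact_force: [-1.0, -0.9, 5.6]
opening: 0.436
finger_force: 30.1
clock: 24.4
eef_pos: [583.5, 26.2, 96.8]
orientation: [0.998, -0.06, 0.001, -0.0]
contact_force: [-0.3, -0.0, -1.6]
opening: 0.439
finger_force: 30.2
clock: 25.07
eef_pos: [503.4, 35.1, 59.9]
orientation: [0.998, -0.06, 0.0, -0.0]
contact_force: [0.5, 0.2, -1.1]
opening: 0.437
finger_force: 30.3
clock: 25.73
eef_pos: [502.8, 35.2, 46.6]
orientation: [0.998, -0.06, 0.0, 0.0]
contact_force: [0.3, -0.6, -1.3]
opening: 0.433
finger_force: 30.3
```

```bash
python3 -m creep '0 0 -0.5 0;0 0 -0.8 0;0 0 -0.8 0;0 0 -0.8 0;0 0 -0.8 0;0 0 -0.8 0;0 0 -0.8 0;0 0 -0.8 0'
python3 -m creep '0 0 0 0;0 0 0 0;0 0 0 0;0 0 0 0;0 0 0 0;0 0 0 0;0 0 0 0;0 0 0 0' 60
python3 -m creep '0 0 14 0;0 0 28 0;0 0 42 0;0 0 56 0;0 0 75 0;0 0 95 0;18 12 95 0;40 28 95 0'
python3 -m creep '20 14 0 0;40 28 0 0;60 42 0 0;81 57 0 0;81 57 0 0;81 57 -10 0;81 57 -25 0;81 57 -40 0'
python3 - <<'E'
from look import *
for n in("side","scene"):
    c=arm.capture(n);cv2.imwrite(f"pics/{n}4.png",cv2.resize(c["color"][120:300,180:420,::-1],None,fx=3,fy=3))
W=world(c);m=masks(c["color"])
P=W[m["yellow"]];P=P[(P[:,2]>70)&(P[:,2]<100)&(abs(P[:,0]-624)<40)];print(len(P),P.min(0),P.max(0))
E
```

```text
clock: 26.4
eef_pos: [502.9, 35.2, 46.5]
orientation: [0.998, -0.06, 0.0, 0.0]
contact_force: [-4.3, -0.4, 10.3]
opening: 0.434
finger_force: 31.3
clock: 27.07
eef_pos: [502.6, 35.3, 45.5]
orientation: [0.998, -0.06, -0.0, 0.0]
contact_force: [0.4, -0.2, 0.5]
opening: 0.705
finger_force: 0.0
clock: 27.73
eef_pos: [543.4, 61.9, 142.1]
orientation: [0.998, -0.061, 0.001, 0.001]
contact_force: [0.1, -0.0, -0.3]
opening: 0.703
finger_force: 0.0
clock: 28.4
eef_pos: [623.1, 119.4, 99.5]
orientation: [0.998, -0.06, 0.0, 0.0]
contact_force: [0.0, -1.6, 0.2]
opening: 0.703
finger_force: 0.0
78 [617.03334949 109.734496    70.00258106] [640.20654193 131.84653947  95.9172544 ]
```

View pics/side4.png

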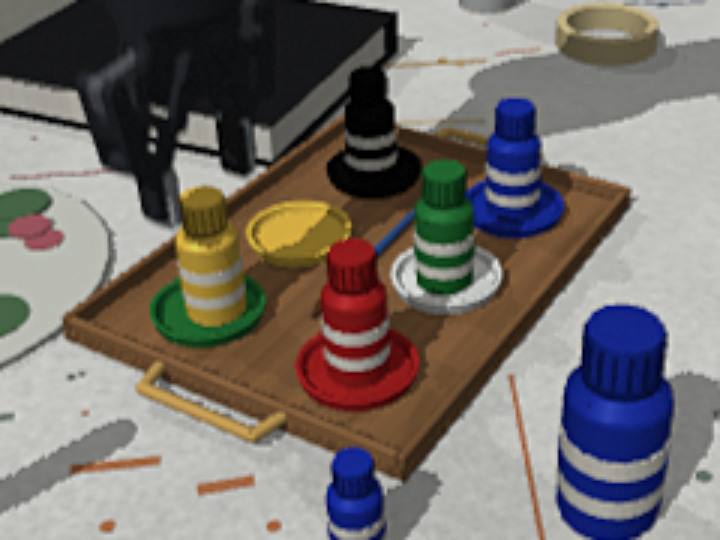

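All upright: red is in the red dish, green is parked in white (445,230), and yellow (208,255) is between the tips. Yellow goes to the yellow dish at (617.7,24.8).

```bash
python3 -m creep '0 0 -15 0;0 0 -30 0;0 0 -42 0;0 0 -50 0;0 0 -54 0;0 0 -54 0;0 0 -54 0;0 0 -54 0'
python3 -m creep '0 0 0 0;0 0 0 0;0 0 0 0;0 0 0 0;0 0 0 0;0 0 0 0;0 0 0 0;0 0 0 0' 30 30
python3 -m creep '0 0 6 0;0 0 14 0;0 0 24 0;0 0 34 0;0 0 44 0;0 0 50 0;-1 -15 50 0;-2 -36 50 0'
python3 -m creep '-1 -20 0 0;-3 -40 0 0;-4 -59 0 0;-4 -59 0 0;-4 -59 0 0;-4 -59 -10 0;-4 -59 -22 0;-4 -59 -35 0'
python3 -m creep '0 0 -4 0;0 0 -8 0;0 0 -11 0;0 0 -13 0;0 0 -14 0;0 0 -14.5 0;0 0 -14.5 0;0 0 -14.5 0'
```

```text
clock: 29.17
eef_pos: [624.1, 120.4, 47.4]
orientation: [0.998, -0.06, 0.001, -0.0]
contact_force: [-0.6, -0.8, -0.1]
opening: 0.703
finger_force: 0.0
clock: 29.83
eef_pos: [624.0, 120.4, 47.3]
orientation: [0.998, -0.06, 0.001, -0.0]
contact_force: [-1.0, -0.4, 6.9]
opening: 0.437
finger_force: 30.3
clock: 30.5
eef_pos: [621.5, 85.9, 97.4]
orientation: [0.998, -0.058, 0.001, -0.001]
contact_force: [0.4, 0.4, -1.5]
opening: 0.432
finger_force: 30.2
clock: 31.17
eef_pos: [617.4, 26.3, 60.2]
orientation: [0.998, -0.059, -0.0, -0.0]
contact_force: [-0.4, 0.1, -1.7]
opening: 0.433
finger_force: 30.3
clock: 31.83
eef_pos: [617.8, 25.2, 47.3]
orientation: [0.998, -0.06, 0.0, 0.0]
contact_force: [-0.2, -0.7, -1.3]
opening: 0.434
finger_force: 30.3
```

Next: release yellow and return to green at (502.8,35.3), a shift of -115, +10.

```bash
python3 -m creep '0 0 -0.5 0;0 0 -0.6 0;0 0 -0.6 0;0 0 -0.6 0;0 0 -0.6 0;0 0 -0.6 0;0 0 -0.6 0;0 0 -0.6 0'
python3 -m creep '0 0 0 0;0 0 0 0;0 0 0 0;0 0 0 0;0 0 0 0;0 0 0 0;0 0 0 0;0 0 0 0' 60
python3 -m creep '0 0 14 0;0 0 28 0;0 0 42 0;0 0 56 0;0 0 75 0;0 0 95 0;-18 2 95 0;-40 4 95 0'
python3 -m creep '-20 1 0 0;-40 3 0 0;-60 5 0 0;-75 6 0 0;-75 6 0 0;-75 6 -10 0;-75 6 -25 0;-75 6 -40 0'
python3 -m creep '0 0 -15 0;0 0 -30 0;0 0 -42 0;0 0 -50 0;0 0 -55 0;0 0 -55 0;0 0 -55 0;0 0 -55 0'
```

```text
clock: 32.5
eef_pos: [617.9, 25.2, 47.3]
orientation: [0.998, -0.06, 0.0, 0.0]
contact_force: [-1.4, -0.1, 5.1]
opening: 0.435
finger_force: 30.8
clock: 33.17
eef_pos: [617.6, 25.2, 46.4]
orientation: [0.998, -0.06, -0.0, 0.0]
contact_force: [0.2, -1.2, 0.3]
opening: 0.705
finger_force: 0.0
clock: 33.83
eef_pos: [579.0, 29.5, 144.3]
orientation: [0.998, -0.06, 0.002, -0.0]
contact_force: [-0.9, 0.8, -0.3]
opening: 0.705
finger_force: 0.0
clock: 34.5
eef_pos: [503.9, 35.1, 101.5]
orientation: [0.998, -0.06, 0.001, 0.0]
contact_force: [0.2, 0.7, 1.0]
opening: 0.702
finger_force: 0.0
clock: 35.17
eef_pos: [503.1, 35.3, 47.1]
orientation: [0.998, -0.06, 0.001, 0.0]
contact_force: [0.6, 0.6, 0.9]
opening: 0.703
finger_force: 0.0
```

```bash
python3 -m creep '0 0 0 0;0 0 0 0;0 0 0 0;0 0 0 0;0 0 0 0;0 0 0 0;0 0 0 0;0 0 0 0' 30 30
python3 -m creep '0 0 8 0;0 0 20 0;0 0 35 0;0 0 50 0;0 0 65 0;0 0 80 0;0 0 95 0;0 0 110 0'
python3 -m creep '10 7 0 0;30 21 0 0;50 35 0 0;70 49 0 0;90 63 0 0;108 76 0 0;120 84 0 0;126 88 0 0'
python3 -m creep '0 0 -10 0;0 0 -25 0;0 0 -40 0;0 0 -55 0;0 0 -70 0;0 0 -83 0;0 0 -93 0;0 0 -100 0'
python3 -m creep '0 0 -2 0;0 0 -4 0;0 0 -6 0;0 0 -8 0;0 0 -9 0;0 0 -9.5 0;0 0 -9.5 0;0 0 -9.5 0'
```

```text
clock: 35.83
eef_pos: [503.0, 35.2, 47.1]
orientation: [0.998, -0.06, 0.0, 0.0]
contact_force: [-1.0, 0.5, 5.2]
opening: 0.436
finger_force: 29.7
clock: 36.5
eef_pos: [502.5, 35.4, 158.3]
orientation: [0.998, -0.06, 0.0, 0.0]
contact_force: [-0.4, 1.0, -1.5]
opening: 0.438
finger_force: 30.3
clock: 37.17
eef_pos: [629.5, 124.8, 157.2]
orientation: [0.998, -0.059, 0.0, -0.001]
contact_force: [-0.5, 0.4, -0.9]
opening: 0.442
finger_force: 30.4
clock: 37.83
eef_pos: [627.9, 122.5, 55.2]
orientation: [0.998, -0.06, -0.001, 0.0]
contact_force: [0.4, -0.0, -1.0]
opening: 0.438
finger_force: 30.4
clock: 38.5
eef_pos: [628.8, 123.3, 47.3]
orientation: [0.998, -0.06, 0.0, 0.0]
contact_force: [0.2, -1.1, 1.1]
opening: 0.439
finger_force: 30.5
```

```bash
python3 -m creep '0 0 -0.5 0;0 0 -0.5 0;0 0 -0.5 0;0 0 -0.5 0;0 0 -0.5 0;0 0 -0.5 0;0 0 -0.5 0;0 0 -0.5 0'
python3 -m creep '0 0 0 0;0 0 0 0;0 0 0 0;0 0 0 0;0 0 0 0;0 0 0 0;0 0 0 0;0 0 0 0' 60
python3 -m creep '0 0 14 0;0 0 28 0;0 0 42 0;0 0 56 0;0 0 80 0;0 0 110 0;0 0 140 0;0 0 165 0'
python3 -m creep '0 0 0 0;0 0 0 0;0 0 0 0;0 0 0 0;0 0 0 0;0 0 0 0;0 0 0 0;0 0 0 0'
python3 - <<'E'
from look import *
c=arm.capture("side");cv2.imwrite("pics/s5.png",cv2.resize(c["color"][120:300,180:420,::-1],None,fx=3,fy=3))
W=world(c);m=masks(c["color"])
for k in("red","yellow","green","blue"):
    P=W[m[k]];P=P[(P[:,2]>86)&(P[:,2]<99)&(P[:,0]>450)&(P[:,0]<670)&(abs(P[:,1]-35)<130)];print(k,((P.min(0)+P.max(0))/2).round(1))
E
```

```text
clock: 39.17
eef_pos: [628.8, 123.3, 47.2]
orientation: [0.998, -0.06, 0.0, 0.0]
contact_force: [-2.3, -0.1, 6.0]
opening: 0.435
finger_force: 31.1
clock: 39.83
eef_pos: [628.6, 123.3, 46.4]
orientation: [0.998, -0.06, 0.0, 0.0]
contact_force: [-0.2, -0.2, -0.0]
opening: 0.704
finger_force: 0.0
clock: 40.5
eef_pos: [628.9, 123.6, 215.5]
orientation: [0.998, -0.06, 0.001, -0.0]
contact_force: [-0.4, 0.3, 0.3]
opening: 0.701
finger_force: 0.0
clock: 41.17
eef_pos: [628.5, 123.2, 211.0]
orientation: [0.998, -0.06, -0.0, 0.0]
contact_force: [0.3, -0.5, -0.4]
opening: 0.707
finger_force: 0.0
red [514.8 137.7  90. ]
yellow [617.9  26.1  90.3]
green [627.6 124.   90.2]
blue [490.6 -62.8  90. ]
```

View pics/s5.png

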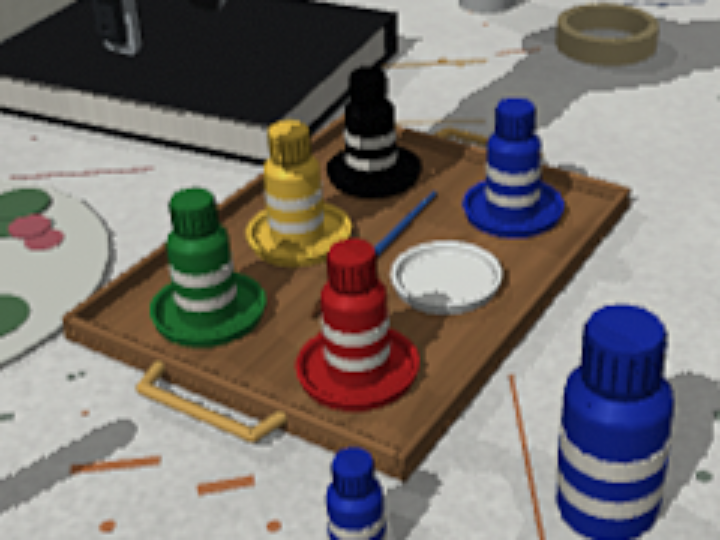

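Every bottle is upright and within about 2 mm of the centre of its own dish: green (200,255), yellow (293,180), red (355,310), blue (514,160). Black is untouched, white is empty, and the gripper is clear.

```bash
python3 -c "from rig import arm; print(arm.finish_job())"
```

```text
the job is handed in; nothing more can be done
None
```

The job is handed in at about 41 s: the red, yellow, blue and green bottles each stand upright in the dish of their own colour, the black one was not moved, and the white dish is empty.

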